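# Set the tube under the needle without backlash

### The job

The tube carriage of the sampler stands to the right of its needle, and its screw has play: using only the sloping knob, wind the carriage left until the tube is a good 5 mm past the needle, then bring it back by turning clockwise and stop, approaching from the left only, with the 5 mm black septum in the middle of the tube's cap right under the needle (within 2.5 mm). Then throw the black-balled clamp lever fully over, away from the robot. Do not push on the carriage or the needle, and leave the other things on the bench where they are.

Things in the scene. Friction and masses are not known exactly. Their poses are not given: they have to be found in the camera images.
- stage: Sampler stage fixed to the bench: aluminium base plate 240 (x) x 340 (y) x 20 mm, origin at the centre of its underside, x away from the robot, y left, z up. In front a white sloping console (face 90 x 120 mm) bearing only the knob; behind it the slideway with the tube carriage; at the right end the clamp lever; at the rear the needle post.
- knob_grip (a point): Black round knob, diameter 36 mm, 32 mm tall; its axis leans 35 degrees from vertical towards the stage's -x (the robot). Point on the axis, 14 mm below the knob's top, 30 mm out from the console face (12 mm gap under the knob); z outwards along the axis, x and y turn with the knob. Grip at any angle about the axis; takes 0.1 N m. Clockwise is as seen looking at the knob's top.
- screw (a joint): Angle of the leadscrew that the knob drives, rad, 0 at the start, growing clockwise. The carriage moves 8 mm per rad (50 mm a turn): clockwise to the right, counter-clockwise to the left. Range -5 to 2.2. It stays where it is left.
- knob (a joint): Play of the knob relative to the screw, rad, -0.3 to 0.3, growing clockwise: the knob turns freely through these 0.6 rad and moves the screw only at either end (+0.3: play taken up clockwise, -0.3: counter-clockwise). Starts anywhere in the range. Stays where it is left.
- carriage (a joint): Travel of the tube carriage along the slideway, m, 0 at the start, growing to the right (the stage's -y); always 0.008 x screw.
- tube_top (a point): Centre of the top (5 mm black septum) of the 16 mm grey cap of the single sample tube in the carriage (block 56 x 44 mm, tube top 161 mm above the bench); axes parallel to the stage's. It moves along the stage's y only. Starts 6 to 18 mm to the right of the needle.
- needle_tip (a point): Lower tip of the fixed vertical needle (3 mm thick), 8 mm above the height of the cap; it hangs from a steel arm at 220 mm height on a post at the rear left. Axes parallel to the stage's: y to the left, so the tube's offset along this y is what must become 0.
- clamp (a joint): Angle of the clamp lever at the stage's right end, rad: 0 leaning towards the robot (start), 1.0 fully over, away from the robot. It swings about an axis along the stage's y, stays where it is left and takes about 1 N at the ball. It does not move the carriage.
- clamp_tip (a point): Centre of the lever's black ball, diameter 26 mm, 80 mm from the pivot on a 10 mm rod. Pivot 42 mm above the bench; the ball goes from 38 mm on the robot's side of it to 38 mm beyond along the stage's x, 112 mm high at both ends, 122 mm midway. Lever block 70 (x) x 50 mm, top 45 mm above the bench. Free space around the ball.
- rack: Bystander: white tube rack, 24 x 160 mm, 91 mm tall with its tubes, loose. Origin at the centre of its underside, as for all bystanders.
- reagent: Bystander: white jar, 64 mm in diameter, 130 mm tall, loose.
- cup: Bystander: white lidded specimen cup, 68 mm in diameter, 68 mm tall, loose.
- slides: Bystander: slide box 82 x 32 x 33 mm, loose.
- pipette: Bystander: grey pipette, 230 mm long, lying at the front right, loose.
- holder: Bystander: white spare tube block 30 x 30 x 36 mm, loose on the left front of the stage's base plate.
- vial: Bystander: small glass vial, 26 mm in diameter, 45 mm tall, loose on the base plate left of the console.
- needle: The needle's post: a 12 mm steel post at the stage's rear, origin at the underside of its foot, on the base plate; 210 mm tall.

How it is judged:
By the outcome, as a careful person would: the job done as asked, in the order asked, and still so for the second after the job is handed in, with the robot touching nothing.
It also fails if it takes over 72 s, if anything falls off the work surface, if the arm or the gripper's body presses on something with over 40 N, if the wrist force passes 120 N, or if a joint passes its speed limit or range.

### The arm

A 6-joint arm with a two-finger parallel gripper is mounted at the origin on the work surface. World frame = base frame: x ahead of the robot, y to its left, z up, the work surface at z = 0. Lengths are in m, angles in rad, forces in N, time in s.
With the tool pointing down it reaches from about 0.35 to 1 m from the base axis. Payload 7.1 kg.
Tool frame: the origin (TCP) lies between the finger pads; the fingertips stand 22 mm ahead of it and the grasp point (between the pads) lies 3 mm ahead of it; z points along the fingers, y is the line along which they close (so a half turn about z gives the same grasp; the last joint's range is limited). The gripper opens to 85 mm and grips with 20 to 120 N. Pads are 22 mm wide; open, the fingers measure 114 mm over their backs; the gripper's body (76 mm by 85 mm) begins 54 mm behind the grasp point. The pads swing forward as they close: fully open they stand 13 mm farther back than shut.
Start: joints at [1.222, 0.423, 1.63, -0, 1.089, -0.019], TCP at [0.202, 0.591, 0.253] pointing down, gripper open.
Joint ranges: [-3, 3], [-0.9, 2.11], [0.09, 2.58], [-1.31, 4.45], [0.11, 2.69], [-2.54, 2.54]. Speed limits (rad/s): [2.39, 2.39, 3.01, 3.14, 3.14, 3.14].

### API

Orientations are given as a rotation vector (axis times angle).
In Python, from rig import manip gives the robot as it stands. The module is installed in compiled form; this text tells all that it offers. Calls block until the motion is done:
- manip.move_to(position, orientation): joint-space move of the TCP to a pose.
- manip.servo_line(position, orientation=None, rate=0.15): straight line of the TCP; orientation=None keeps the orientation; rate is the mean speed in m/s.
- manip.set_joints(angles): joint-space move.
- manip.command_gripper(opening, f_grip=None): finger opening in m; f_grip is the grip in N (None keeps the last); returns when the fingers have stopped.
- manip.hold(seconds).
- manip.solve_ik(position, orientation): joint angles nearest the present ones, or None.
- manip.camera(name): name is "side" or "top"; returns a dict with "image" (400x640x3 uint8, red, green, blue), "fx", "fy", "cx", "cy" (pixels), "cam_to_world" (4x4, takes a point from camera to world coordinates). Camera axes: x right, y down, z forward; pixel columns grow to the right and rows downward; lengths in m; the calibration is good to about 2 mm. A picture is of the moment at which its call begins. There is no depth.
A pose or a line that the arm cannot do raises manip.IKError and nothing moves.
- manip.sign_off(): hands the job in; it is judged then, once.
Readings, each from a call of its own:
- manip.get_time(): time.
- manip.get_joint_positions(): joint angles.
- manip.get_joint_vel(): joint speeds.
- manip.get_tau(): joint torques, N m.
- manip.get_position(): TCP position.
- manip.get_ee_rot(): TCP orientation.
- manip.get_contact_force(): force on the tool from outside, world axes, zero at the start.
- manip.get_torque(): the same for the moment, N m.
- manip.get_width(): finger opening in m.
- manip.get_grip_force(): force on a finger pad.
Only numpy, scipy, OpenCV 4.12 (cv2) and the standard library are available. Lean on these libraries where they do the work, as an engineer would, in place of code of your own. Each camera call takes 0.05 s, during which the arm holds its last target. There are 200 camera calls.

## Working session

There is one attempt and no reset: what is moved stays moved. The work goes in short steps, each a Python script; the robot and the scene stay as the last script left them, time stands still between calls to the robot, and variables do not carry over. Pictures are saved under pics/ and viewed, at most 10 in all, crops included, and the job is handed in when it is done.

```bash
mkdir -p pics
python3 - <<'E'
from rig import manip
import cv2,pickle,numpy as np
np.set_printoptions(precision=4,suppress=True)
d={}
for n in("side","top"):
    c=manip.camera(n);d[n]=c;cv2.imwrite(f"pics/{n}0.png",c["image"][:,:,::-1]);print(n,c["fx"],c["fy"],c["cx"],c["cy"]);print(c["cam_to_world"])
pickle.dump(d,open("cam0.pkl","wb"));print(manip.get_time(),manip.get_ee_rot(),manip.get_width())
E
```

```text
side 486.868029115068 486.868029115068 327.32158374774497 197.20066598779397
[[-0.9598 -0.1434  0.2413  0.1771]
 [-0.2807  0.4913 -0.8245  1.0081]
 [-0.0004 -0.8591 -0.5118  0.7684]
 [ 0.      0.      0.      1.    ]]
top 465.4566109126749 465.4566109126749 313.3760095013127 200.3248750737831
[[ 0.0072 -0.9766  0.2149  0.1919]
 [-1.     -0.0082 -0.0039  0.0059]
 [ 0.0055 -0.2148 -0.9766  1.3906]
 [ 0.      0.      0.      1.    ]]
0.1 [-0.5157 -3.0987  0.0021] 0.08536578929722216
```

View pics/side0.png

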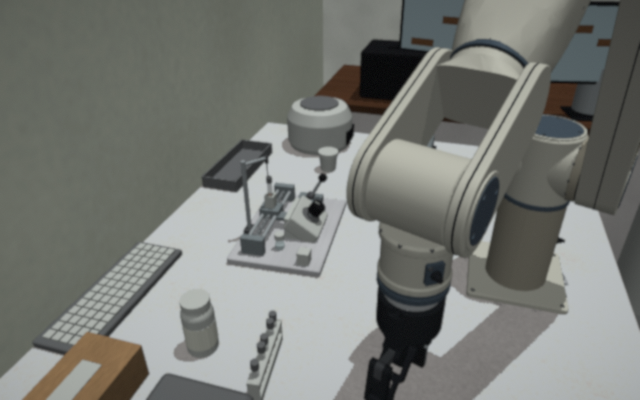

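View pics/top0.png

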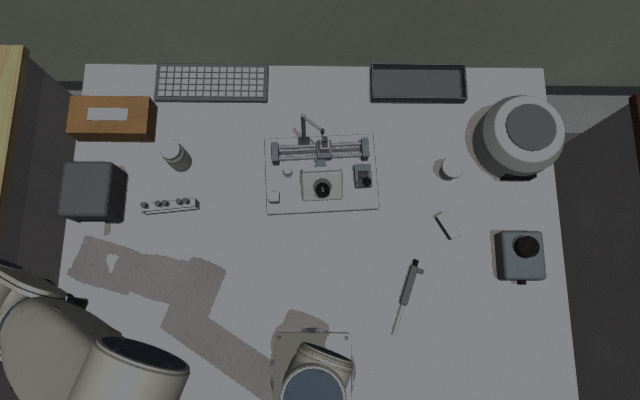

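Side view: stage at about (285,225) with the knob at (316,208) and the lever ball at (322,178). Top view: stage plate corners at about (265,137), (375,135), (379,212) and (266,214), and the knob at (322,188). I'll enlarge the stage in both views.

Run:
```python
import cv2
a=cv2.imread("pics/top0.png")[105:220,255:390];cv2.imwrite("pics/topc.png",cv2.convertScaleAbs(cv2.resize(a,(810*98//100,690*98//115//1),interpolation=cv2.INTER_CUBIC) if 0 else cv2.resize(a,None,fx=5,fy=5,interpolation=cv2.INTER_CUBIC),alpha=1.3))
a=cv2.imread("pics/side0.png")[145:275,225:355];cv2.imwrite("pics/sidec.png",cv2.convertScaleAbs(cv2.resize(a,None,fx=4.6,fy=4.6,interpolation=cv2.INTER_CUBIC),alpha=1.3))
```

```text
(no output)
```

View pics/topc.png

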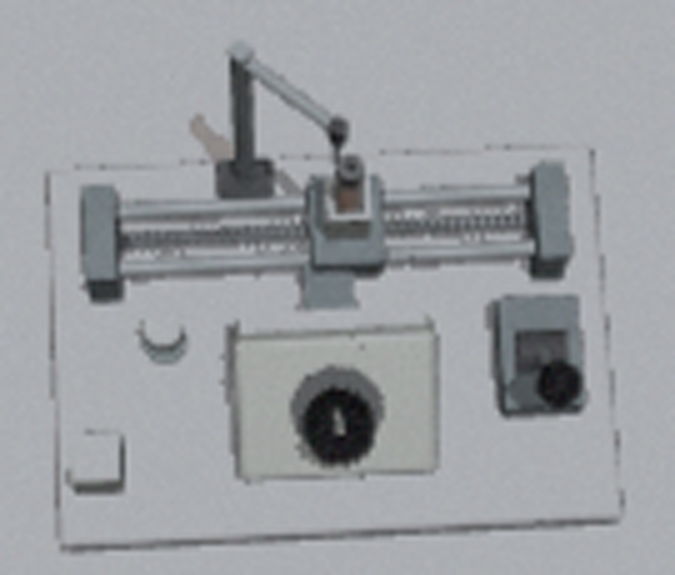

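View pics/sidec.png

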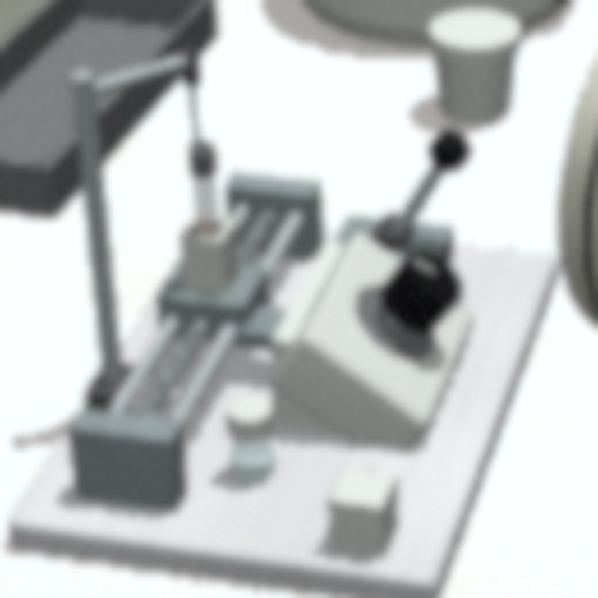

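The top crop (5x, origin 255,105) shows plate corners at (50,172), (592,150), (620,518) and (62,547), the cap at about (349,163), the needle hub at (338,130), the knob at (338,427) and the ball at (558,385). The side crop (4.6x, origin 225,145) shows the ball at (450,150), the knob at (421,293), the cap at (203,158) and the needle running from (193,72) to (200,145). Next I'll triangulate these.

```bash
cat > h.py <<'E'
import numpy as np,cv2,pickle
from scipy.spatial.transform import Rotation as R
np.set_printoptions(precision=4,suppress=True)
def ray(c,uv):
    T=c["cam_to_world"];d=T[:3,:3]@[(uv[0]-c["cx"])/c["fx"],(uv[1]-c["cy"])/c["fy"],1]
    return T[:3,3],d/np.linalg.norm(d)
def onz(c,uv,z):
    o,d=ray(c,uv);return o+d*(z-o[2])/d[2]
def tri(cs,uvs):
    A=np.zeros((3,3));b=np.zeros(3);rs=[ray(c,u) for c,u in zip(cs,uvs)]
    for o,d in rs:
        P=np.eye(3)-np.outer(d,d);A+=P;b+=P@o
    p=np.linalg.solve(A,b);return p,[np.linalg.norm((np.eye(3)-np.outer(d,d))@(p-o)) for o,d in rs]
def blob(c,win,thr):
    x0,x1,y0,y1=win;g=c["image"].max(2)[y0:y1,x0:x1]
    n,l,s,ce=cv2.connectedComponentsWithStats((g<thr).astype(np.uint8));k=1+np.argmax(s[1:,4])
    return ce[k]+[x0,y0],s[k]
E
python3 - <<'E'
from h import *
d=pickle.load(open("cam0.pkl","rb"));t,s=d["top"],d["side"]
tp=lambda x,y:np.array([255+(x-2)/5,105+(y-2)/5]); sp=lambda x,y:np.array([225+(x-2)/4.6,145+(y-2)/4.6])
C=[onz(t,tp(*q),.02) for q in((50,172),(592,150),(620,518),(62,547))];C=np.array(C);print("corners RL,RR,FR,FL\n",C)
print("sides",[np.linalg.norm(C[i]-C[(i+1)%4]) for i in range(4)])
yl=(C[0]+C[3]-C[1]-C[2]);yaw=np.arctan2(-yl[0],yl[1]);xf=(C[0]+C[1]-C[2]-C[3]);yaw2=np.arctan2(xf[1],xf[0]);print("yaw",yaw,yaw2,"ctr",C.mean(0))
for nm,wt,ws in(("ball",tp(558,385),sp(450,150)),("knob",tp(338,427),sp(421,293))):
    r=9 if nm=="ball" else 13
    bt,st=blob(t,(int(wt[0])-r,int(wt[0])+r,int(wt[1])-r,int(wt[1])+r),40);bs,ss=blob(s,(int(ws[0])-r,int(ws[0])+r,int(ws[1])-r,int(ws[1])+r),45)
    print(nm,bt,st,bs,ss,tri((t,s),(bt,bs)))
cap=tri((t,s),(tp(349,163),sp(203,150)));hub=tri((t,s),(tp(338,127),sp(191,72)))
print("cap",cap,onz(t,tp(349,163),.161),"hub",hub,onz(t,tp(338,120),.22))
for n,c,(u,v) in(("top",t,(315,145-22)),("side",s,(258,150))):
    a=c["image"][v:v+34 if n=="top" else v+40,u:u+20];print(n);print(a.mean(2).astype(int)[:26])
E
```

```text
corners RL,RR,FR,FL
 [[ 0.6871  0.1532  0.02  ]
 [ 0.7046 -0.1837  0.02  ]
 [ 0.4709 -0.1958  0.02  ]
 [ 0.4504  0.139   0.02  ]]
sides [np.float64(0.3373900993673837), np.float64(0.23403389178468095), np.float64(0.33543757561197163), np.float64(0.23709892649951989)]
yaw 0.056543381954191015 0.0558235911912972 ctr [ 0.5783 -0.0218  0.02  ]
ball [366.0154 181.2769] [ 4  5 10 10 65] [322.1481 177.2963] [ 7  7  6  6 27] (array([ 0.5301, -0.148 ,  0.1136]), [np.float64(0.0005751778672687812), np.float64(0.0005751778672688001)])
knob [322.2329 189.6164] [  7   6  14  14 146] [315.7386 209.2026] [  6   6  15  17 153] (array([ 0.5111, -0.0246,  0.0853]), [np.float64(7.251908030897204e-05), np.float64(7.251908030897712e-05)])
cap (array([ 0.6422, -0.0287,  0.1596]), [np.float64(0.0012389473779994508), np.float64(0.001238947377999576)]) [ 0.643  -0.0284  0.161 ] hub (array([ 0.643 , -0.0214,  0.2126]), [np.float64(0.0013479883214780148), np.float64(0.0013479883214781035)]) [ 0.6455 -0.0209  0.22  ]
top
[[113 130 136 135 133 135 133 135 134 135 134 134 136 135 133 134 136 134
  134 135]
 [110 
[... 3635 characters left out ...]
 196 196
  196 196]
 [131 165 186 194 196 195 192 179 156 154 180 194 197 196 196 196 196 197
  196 196]
 [160 183 193 196 195 196 192 182 159 154 180 193 196 196 196 197 195 197
  197 196]
 [181 192 195 196 196 195 194 184 164 155 177 193 196 197 195 197 196 196
  196 197]
 [192 196 196 197 196 196 194 188 170 155 174 191 196 197 196 196 196 196
  196 196]
 [195 196 196 196 195 196 195 190 171 154 168 188 195 196 196 196 195 196
  196 196]
 [196 196 196 195 195 196 195 190 172 151 163 184 194 196 196 197 196 196
  196 196]
 [195 196 195 195 195 195 195 189 170 146 153 173 186 192 195 195 196 196
  195 196]
 [196 196 194 195 195 195 194 184 160 131 128 146 164 180 190 195 196 196
  196 196]]
```

```bash
cat >> h.py <<'E'
yaw=0.056;a=np.deg2rad(35);Rs=R.from_euler('z',yaw)
AX=Rs.apply([-np.sin(a),0,np.cos(a)]);YS=Rs.apply([0,1,0]);XS=Rs.apply([1,0,0])
GRIP=np.array([.5111,-.0246,.0853])+.002*AX
def tool(phi):
    z=-AX;x=np.cos(phi)*YS+np.sin(phi)*np.cross(z,YS)   # phi grows clockwise seen looking at the knob
    return R.from_matrix(np.c_[x,np.cross(z,x),z])
E
python3 - <<'E'
from h import *
from rig import manip
d=pickle.load(open("cam0.pkl","rb"));t=d["top"]
cap=onz(t,(325,138),.161)
for v in(137,138,139): 
    tip=onz(t,(322.0,v),.169);print(cap,tip,(cap-tip)@YS,(cap-tip)@XS)
P=GRIP+.003*AX;print("TCP",P)
for phi in np.arange(-3.1,3.1,.4):
    o=tool(phi).as_rotvec();j=manip.solve_ik(list(P+.1*AX),list(o));k=manip.solve_ik(list(P),list(o))
    print(round(phi,2),None if j is None else np.array(j),None if k is None else np.array(k))
E
```

```text
[ 0.6406 -0.0301  0.161 ] [ 0.6406 -0.0216  0.169 ] -0.00854288092876113 -0.00040629490878007135
[ 0.6406 -0.0301  0.161 ] [ 0.6377 -0.0216  0.169 ] -0.008697209208705918 0.002512648748996836
[ 0.6406 -0.0301  0.161 ] [ 0.6347 -0.0216  0.169 ] -0.008851387236669216 0.005428750561658975
TCP [ 0.5082 -0.0248  0.0894]
-3.1 [-0.1667  0.2247  2.4096  2.1939  0.1566  0.8   ] [-0.1305  0.5117  2.3198  2.7866  0.3109  0.2276]
-2.7 [-0.1667  0.2247  2.4096  2.1939  0.1566  1.2   ] [-0.1305  0.5117  2.3198  2.7866  0.3109  0.6276]
-2.3 [-0.1667  0.2247  2.4096  2.1939  0.1566  1.6   ] [-0.1305  0.5117  2.3198  2.7866  0.3109  1.0276]
-1.9 [-0.1667  0.2247  2.4096  2.1939  0.1566  2.    ] [-0.1305  0.5117  2.3198  2.7866  0.3109  1.4276]
-1.5 [-0.1667  0.2247  2.4096  2.1939  0.1566  2.4   ] [-0.1305  0.5117  2.3198  2.7866  0.3109  1.8276]
-1.1 None [-0.1305  0.5117  2.3198  2.7866  0.3109  2.2276]
-0.7 None None
-0.3 None None
0.1 [-0.1667  0.2247  2.4096  2.1939  0.1566 -2.2832] None
0.5 [-0.1667  0.2247  2.4096  2.1939  0.1566 -1.8832] [-0.1305  0.5117  2.3198  2.7866  0.3109 -2.4556]
0.9 [-0.1667  0.2247  2.4096  2.1939  0.1566 -1.4832] [-0.1305  0.5117  2.3198  2.7866  0.3109 -2.0556]
1.3 [-0.1667  0.2247  2.4096  2.1939  0.1566 -1.0832] [-0.1305  0.5117  2.3198  2.7866  0.3109 -1.6556]
1.7 [-0.1667  0.2247  2.4096  2.1939  0.1566 -0.6832] [-0.1305  0.5117  2.3198  2.7866  0.3109 -1.2556]
2.1 [-0.1667  0.2247  2.4096  2.1939  0.1566 -0.2832] [-0.1305  0.5117  2.3198  2.7866  0.3109 -0.8556]
2.5 [-0.1667  0.2247  2.4096  2.1939  0.1566  0.1168] [-0.1305  0.5117  2.3198  2.7866  0.3109 -0.4556]
2.9 [-0.1667  0.2247  2.4096  2.1939  0.1566  0.5168] [-0.1305  0.5117  2.3198  2.7866  0.3109 -0.0556]
```

Run:
```python
from h import *
from rig import manip
P=GRIP+.003*AX;o=list(tool(-1.5).as_rotvec())
manip.set_joints([-.14,.2,1.8,0,1.14,0]);print(manip.get_time(),manip.get_position())
manip.move_to(list(P+.07*AX),o);print(manip.get_time(),manip.get_position(),manip.get_joint_positions(),manip.get_contact_force())
c={n:manip.camera(n) for n in("top","side")};pickle.dump(c,open("cam1.pkl","wb"))
z=lambda i,x,y:cv2.resize(i[y:y+130,x:x+130,::-1],(395,395),interpolation=cv2.INTER_CUBIC)
cv2.imwrite("pics/c1.png",np.hstack([z(c["top"]["image"],255,100),z(c["side"]["image"],225,145)]))
```

```text
2.675 [ 0.5177 -0.0603  0.313 ]
4.8167 [ 0.4688 -0.027   0.1471] [-0.1543  0.3167  2.3873  2.5041  0.2032  2.095 ] [-0.1655  0.4385  0.1985]
```

View pics/c1.png

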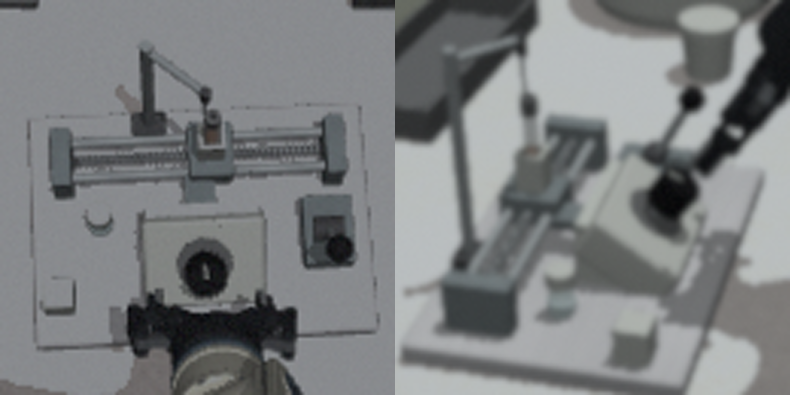

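Both cameras keep a clear view of the tube. Top has the cap at crop (213,118) and the needle hub at (206,95). The open gripper straddles the knob axis at (205,268). Now I'll grip and start turning counter-clockwise.

```bash
cat >> h.py <<'E'
from rig import manip
def turn(dphi,step=.3):
    n=int(np.ceil(abs(dphi)/step))
    for i in range(n):
        j=list(manip.get_joint_positions());j=list(J0[:5])+[pickle.load(open("j6","rb"))+dphi/n]
        manip.set_joints(j);pickle.dump(j[5],open("j6","wb"))
        print(round(j[5],3),manip.get_contact_force(),round(float(np.dot(manip.get_torque(),AX)),3),round(manip.get_time(),1))
import os
J0=pickle.load(open("j0","rb")) if os.path.exists("j0") else None
def snap(k):
    c={n:manip.camera(n) for n in("top","side")};pickle.dump(c,open(f"cam{k}.pkl","wb"))
    print(c["top"]["image"].mean(2).astype(int)[131:144,312:332])
    return c
E
python3 - <<'E'
from h import *
import h
P=GRIP+.003*AX
manip.servo_line(list(P),rate=.08);f0=np.array(manip.get_contact_force());print(f0,manip.get_time())
manip.command_gripper(.02,30);print(manip.get_width(),manip.get_grip_force(),manip.get_contact_force(),manip.get_torque(),manip.get_position(),P)
j=list(manip.get_joint_positions());pickle.dump(j,open("j0","wb"));pickle.dump(j[5],open("j6","wb"));h.J0=j;print(j)
turn(-1.2);snap(2)
E
```

```text
[ 0.0922  0.6737 -0.2468] 5.9417
0.035223657046455824 28.97233933210373 [-3.2016 -7.1501  7.1829] [-0.8237  0.189  -0.5836] [ 0.5081 -0.0254  0.0898] [ 0.5082 -0.0248  0.0894]
[np.float64(-0.13152860358918353), np.float64(0.5106046327603007), np.float64(2.32028031431986), np.float64(2.787541133044592), np.float64(0.31055739737254157), np.float64(1.827585282259065)]
1.528 [-1.1013 -0.849   2.5835] -0.042 6.8
1.228 [-1.4087 -0.6358  4.097 ] 0.005 7.2
0.928 [-2.5026  0.1329  3.4628] 0.015 7.6
0.628 [-3.5226  0.7253  4.5577] -0.016 8.0
[[138 137 136 138 137 138 137 132  81  40  54  61  96 136 136 136 137 136
  135 136]
 [135 135 137 136 137 136 137 135 109  27  23  39  95 137 136 137 136 136
  136 136]
 [137 136 137 137 138 136 136 138 130  53  35  58 118 136 136 135 136 137
  135 137]
 [136 138 137 137 137 137 136 136 133 102  49 101 136 135 137 137 137 135
  136 131]
 [133 136 133 136 131 134 134 135 130 104  74 128 135 134 135 137 137 136
  133 112]
 [126 127 126 124 105 122 122 118 100  88  65  95 121 125 130 129 131 132
  134 136]
 [136 136 136 137 137 138 135 115  63  51  60  80 110 137 137 136 136 136
  137 135]
 [137 135 136 135 137 138 133 109  77  51  41  73  91 133 136 135 137 136
  137 137]
 [132 137 136 133 133 130 126  77  78  81  64  82  83 116 132 131 133 137
  134 135]
 [ 99 128 127 109 106  86  96  65  57  81  79  73  64 122 102 100 107 137
  137 136]
 [ 94  76  83  66  69  90  93  60  34  28  45  35  78 131 108  98 102 135
  137 137]
 [ 94  80  90  68  72  93  85  59  44  42  39  49  81 134 107 100 103 134
  130 131]
 [ 94  80  88  66  75 109  83  54  57  55  56  67  70 135 107  97  96 108
  110 113]]
```

```bash
cat >> h.py <<'E'
def tube(c):
    out=[]
    m=c["top"]["image"][140:150,305:340].astype(float);w=np.clip(m[:,:,0]-m[:,:,2]-12,0,None);w=w[:8]
    return (w*np.arange(305,340)).sum()/w.sum(),w.sum()
E
python3 - <<'E'
from h import *
turn(-1.05);snap(3)
for k in range(4):print(k,tube(pickle.load(open(f"cam{k}.pkl","rb"))))
c=pickle.load(open("cam3.pkl","rb"))
m=c["top"]["image"].astype(int);print((m[:,:,0]-m[:,:,2])[138:150,308:330])
z=lambda i,x,y,w,h:cv2.resize(i[y:y+h,x:x+w,::-1],(390,390),interpolation=cv2.INTER_CUBIC)
cv2.imwrite("pics/c3.png",np.hstack([z(c["top"]["image"],300,120,40,40),z(c["side"]["image"],245,145,60,60)]))
E
```

```text
0.365 [-4.574   1.4704  4.337 ] -0.002 8.5
0.103 [-5.1286  1.6949  3.981 ] 0.009 8.8
-0.16 [-4.4526  0.5437  4.1158] -0.043 9.2
-0.422 [-4.6424  0.6806  3.8167] 0.016 9.6
[[135 136 137 136 137 138 136 131  81  39  53  60  95 136 136 137 137 137
  135 136]
 [136 136 136 137 137 136 137 133 107  21  25  42  94 136 134 138 136 138
  137 136]
 [136 137 136 137 138 138 135 136 128  51  30  60 118 135 134 137 137 137
  136 136]
 [137 137 137 137 135 137 136 139 131 104  48 101 136 137 137 138 136 137
  136 131]
 [134 133 133 133 130 134 131 129 130 107  73 135 135 134 135 135 136 135
  133 111]
 [126 127 128 125  97 106 103  78 102  98  75 124 125 126 127 130 132 133
  135 135]
 [135 137 137 134 105  89  73  60  59  74  96 137 138 135 136 136 136 136
  136 136]
 [136 135 138 135 111  78  52  43  71  90 132 137 134 136 136 137 136 138
  137 137]
 [131 132 133 128  89  77  71  64  84  82 112 130 131 132 135 136 136 137
  136 137]
 [ 96  99 111 105  61  59  78  80  77  71 121 105  97 110 136 135 136 135
  137 136]
 [ 90  69  91  93  58  33  46  48  35  74 134 105  99 104 137 136 137 136
  137
[... 788 characters left out ...]
1  -1   0  -1  -6 -10 -13  -8
   -5  -4  -5  -5]
 [ -4  -4  -5  -8  -8  -6  -5   0   1   6   7  10   8  -3  -7  -9 -11  -9
   -6  -5  -6  -5]
 [ -6  -5  -6  -8  -8  -6  -5  -2   3  14  18  17  21  -1  -5  -7 -11 -11
   -7  -7  -7  -6]
 [ -7  -8  -6  -7 -10  -7  -5  -5   1  13  17  16  16  -1  -5  -9 -11 -10
   -8  -7  -8  -7]
 [ -7  -8  -5  -8 -12  -6  -5  -5   1  12  17  14   8  -1  -4  -9 -11  -8
   -6  -6  -4  -4]
 [ -3  -2  -2  -9 -10  -8  -7  -7  -2   3   5   4   2  -1  -6  -7 -12  -9
   -2  -2  -4  -4]
 [ -4  -3  -4  -5 -12  -7  -6  -5  -4  -2  -1  -5  -5  -4  -5  -6 -10 -10
   -4  -5  -6  -4]
 [ -4  -4  -4  -7 -11  -6  -5  -1  -2  -4  -2  -3  -3   1  -1  -4 -10 -10
   -4  -6  -5  -5]]
```

View pics/c3.png

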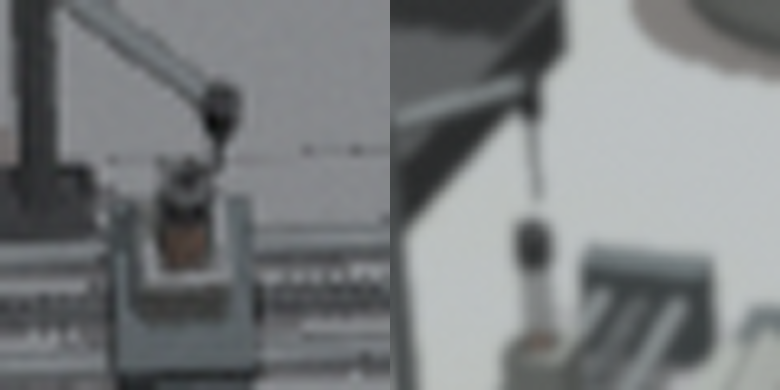

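The zoom shows the cap at u≈318.6 and the needle at u≈322.0, so the tube is about 8.5 mm past the needle. The tube was nearly aligned in frame 2, exactly 1.05 rad earlier. So the return is 0.6 rad of play plus about 1.05 rad; I'll stop short once to check.

Run:
```python
from h import *
turn(.6);snap(4)
turn(.9);snap(5)
```

```text
-0.122 [-4.8092  1.1973  4.2372] -0.019 10.0
0.178 [-4.7498  0.9183  3.1604] -0.046 10.4
[[135 138 135 137 138 138 137 132  81  41  56  59  94 136 136 137 137 137
  137 139]
 [136 136 135 138 137 136 138 135 107  22  24  39  95 137 136 136 138 138
  135 136]
 [136 136 136 137 135 138 135 136 130  49  26  62 118 137 135 135 136 137
  137 135]
 [136 138 136 135 137 137 135 137 135 104  49 102 137 136 135 135 135 136
  137 132]
 [132 135 134 132 130 133 131 129 128 104  72 133 134 134 134 136 134 136
  134 112]
 [126 126 125 125 103 115  99  76  86  95  76 124 125 127 128 129 132 133
  133 135]
 [135 134 136 137 128  90  75  59  61  74  89 136 136 136 134 136 136 137
  136 135]
 [136 135 137 132 109  78  56  41  71  85 108 136 135 136 137 135 136 138
  135 136]
 [130 129 133 129  78  79  80  64  81  81 107 131 130 131 134 136 135 135
  136 136]
 [ 97 100 109 109  63  56  77  78  73  64 104 108  99 118 136 136 137 137
  136 136]
 [ 89  69  86  93  60  36  45  46  31  62 136 113  99 100 136 135 136 136
  138 137]
 [ 67  68  84  86  62  42  35  43  43  68 133 114  98 102 133 133 132 131
  
[... 630 characters left out ...]
 135 135
  133 112]
 [127 127 128 126 106 123 122 113  91  75  65 100 122 127 129 130 130 132
  133 135]
 [137 138 136 137 136 135 134  93  59  49  59  85 109 137 135 137 136 137
  136 135]
 [138 137 138 138 136 137 132  86  77  41  41  82 100 137 136 135 137 136
  136 137]
 [131 136 132 132 133 128 125  54  81  72  63  80  90 132 130 134 137 136
  137 135]
 [100 128 110 109 106  89  97  44  72  80  77  70  76 112  99 111 131 137
  134 137]
 [ 99  85  72  66  68  98  92  57  34  48  35  52 110 124  97  94 108 137
  138 137]
 [ 95  75  89  68  69  96  73  49  41  42  42  56 101 132  97  94 107 133
  133 133]
 [ 93  64  71  67  72 102  70  52  58  59  59  66  99 132  96  95  87 109
  109 113]]
```

Run:
```python
from h import *
turn(.15);manip.command_gripper(.075)
P=np.array(manip.get_position());manip.servo_line(list(P+.09*AX),rate=.1);print(manip.get_time(),manip.get_contact_force())
c=snap(6)
z=lambda i,x,y,w,h:cv2.resize(i[y:y+h,x:x+w,::-1],(390,390),interpolation=cv2.INTER_CUBIC)
cv2.imwrite("pics/c6.png",np.hstack([z(c["top"]["image"],300,120,40,40),z(c["side"]["image"],245,145,60,60)]))
b=[.5301,-.148,.1136]
# lever: closed fingers, tool down, closing line along stage y, robot-side of the ball
x=XS;zt=np.array([0,0,-1.]);
for s in(1,-1):
    o=R.from_matrix(np.c_[s*x,np.cross(zt,s*x),zt]).as_rotvec();q=np.array(b)-.05*XS;q[2]=.125
    print(s,o,q,manip.solve_ik(list(q+[0,0,.1]),list(o)),manip.solve_ik(list(q),list(o)))
```

```text
1.228 [-4.5259 -0.6725  5.8318] 0.036 12.1
13.5917 [-0.8489  0.0984  0.1752]
[[140 142 141 143 142 141 141 136  86  40  58  63  98 141 142 142 141 142
  141 142]
 [141 141 142 140 141 142 141 139 110  27  21  39  95 140 141 141 141 141
  140 143]
 [142 140 141 142 140 140 141 142 134  55  32  63 121 142 140 142 142 142
  141 141]
 [142 141 142 140 140 141 141 140 138 107  51 103 142 142 141 140 143 142
  141 139]
 [140 140 139 139 136 139 136 138 132 109  70 135 138 141 139 140 140 139
  139 115]
 [131 130 132 129 111 126 126 122 104  91  67  97 125 131 134 136 136 140
  137 141]
 [141 141 143 141 142 141 137 107  64  55  60  85 105 136 141 140 142 142
  141 140]
 [141 142 142 141 143 142 138 115  84  71  39  73  88 115 141 142 141 139
  140 141]
 [135 142 141 137 137 135 131  80  84  82  63  84  83 115 136 137 134 141
  141 143]
 [105 137 130 111 110  90 101  65  59  80  82  79  63 116 104 104  92 142
  142 140]
 [100  95  83  71  73  94  97  62  38  37  50  35  76 137 110 103 109 141
  141 140]
 [100  83  88  69  71  86  89  66  43  38  43  44  73 137 109 101 107 137
  138 137]
 [100  89  86  71  74  99  84  51  52  53  60  65  75 139 118 100  86 115
  114 115]]
1 [3.1404 0.088  0.    ] [ 0.4802 -0.1508  0.125 ] [-0.3279  0.2838  1.9189 -0.      0.9389  1.1869] [-0.3279  0.446   1.9785 -0.      0.7171  1.1869]
-1 [ 0.088  -3.1404 -0.    ] [ 0.4802 -0.1508  0.125 ] [-0.3279  0.2838  1.9189 -0.      0.9389 -1.9547] [-0.3279  0.446   1.9785 -0.      0.7171 -1.9547]
```

View pics/c6.png

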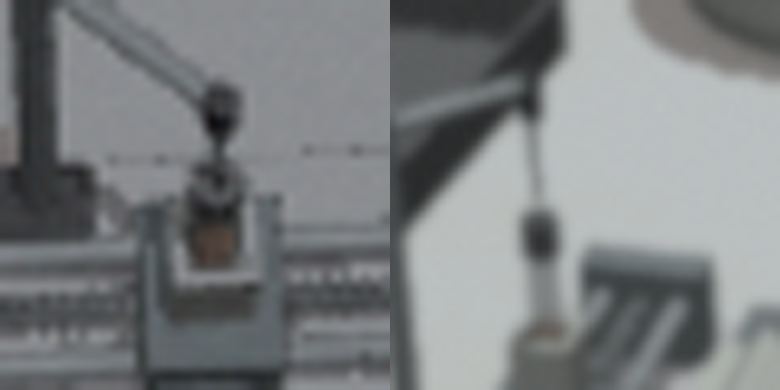

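The tube is aligned: cap at crop u≈215 and needle at ≈218 (under 1 mm) from the top, and both at 540 from the side. Next is the lever.

Run:
```python
from h import *
o=[3.1404,.088,0];b=np.array([.5301,-.148,.122]);q=b-.05*XS
P=np.array(manip.get_position());manip.servo_line(list(P+[0,0,.08]),rate=.15)
manip.command_gripper(0.0,30)
manip.move_to(list(q+[0,0,.1]),o);manip.servo_line(list(q),rate=.15)
f=lambda:float(np.dot(manip.get_contact_force(),XS));f0=f();print("f0",f0,manip.get_time(),manip.get_position())
s=0
for s in list(np.arange(.02,.09,.01))+list(np.arange(.09,.125,.003)):
    manip.servo_line(list(q+s*XS),rate=.06);v=f()-f0;print(round(float(s),3),round(v,2),end=" | ")
    if abs(v)>12:break
print(manip.get_time())
manip.servo_line(list(q+(s-.03)*XS),rate=.1)
p=np.array(manip.get_position());manip.servo_line(list(p+[0,0,.15]),rate=.15)
c=manip.camera("top");s=manip.camera("side")
z=lambda i,x,y:cv2.resize(i[y:y+130,x:x+130,::-1],(395,395),interpolation=cv2.INTER_CUBIC)
cv2.imwrite("pics/c7.png",np.hstack([z(c["image"],255,100),z(s["image"],225,145)]));print(manip.get_time())
```

```text
Traceback (most recent call last):
rig.IKError: the arm cannot follow that straight line within its joint ranges
```

Run:
```python
from h import *
o=[3.1404,.088,0];b=np.array([.5301,-.148,.122]);q=b-.05*XS
manip.set_joints([-.14,.2,1.8,0,1.14,0])
manip.command_gripper(0.0,30)
manip.move_to(list(q+[0,0,.1]),o);manip.servo_line(list(q),rate=.15)
f=lambda:float(np.dot(manip.get_contact_force(),XS));f0=f();print("f0",f0,manip.get_time(),manip.get_position())
s=0
for s in list(np.arange(.02,.09,.01))+list(np.arange(.09,.125,.003)):
    manip.servo_line(list(q+s*XS),rate=.06);v=f()-f0;print(round(float(s),3),round(v,2),end=" | ")
    if abs(v)>12:break
print(manip.get_time())
manip.servo_line(list(q+(s-.03)*XS),rate=.1)
p=np.array(manip.get_position());manip.servo_line(list(p+[0,0,.15]),rate=.15)
manip.set_joints([-.7,.2,1.8,0,1.14,0])
c=manip.camera("top");s=manip.camera("side");pickle.dump({"top":c,"side":s},open("cam7.pkl","wb"))
z=lambda i,x,y:cv2.resize(i[y:y+130,x:x+130,::-1],(395,395),interpolation=cv2.INTER_CUBIC)
cv2.imwrite("pics/c7.png",np.hstack([z(c["image"],255,100),z(s["image"],225,145)]));print(manip.get_time())
```

```text
f0 0.5242564514065308 18.2917 [ 0.4808 -0.1509  0.1226]
0.02 -1.01 | 0.03 -1.31 | 0.04 -0.48 | 0.05 -0.28 | 0.06 0.2 | 0.07 -1.17 | 0.08 -0.24 | 0.09 -1.19 | 0.093 -1.59 | 0.096 -0.95 | 0.099 -0.75 | 0.102 -0.94 | 0.105 -10.64 | 0.108 -19.37 | 22.4917
25.325
```

View pics/c7.png

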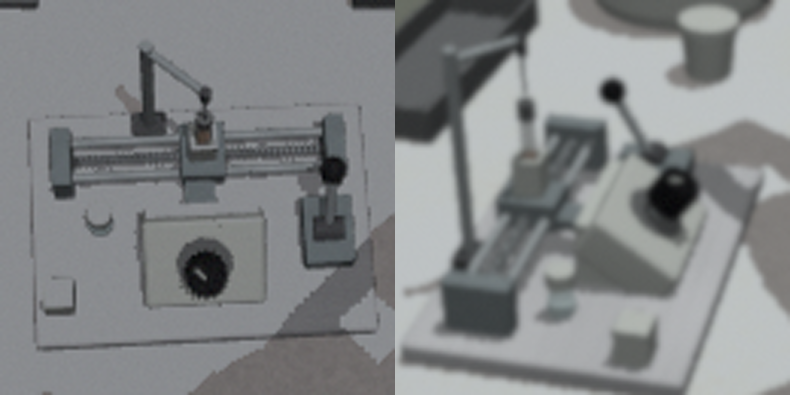

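The lever ball is now at crop (334,170) on the far side, and the push met the end stop at the expected travel. The cap (205,118) sits under the needle (206,95), and the vial and holder haven't moved.

```bash
python3 -c "
from rig import manip
manip.hold(.3);print(manip.sign_off())"
```

```text
the job is handed in; nothing more can be done
None
```

The job is handed in at about 26 s. I wound the tube about 8.5 mm past the needle, then brought it back clockwise to within about 1 mm of it by camera, and pushed the clamp lever to its far stop; nothing else in the stage views moved.

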